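# Dock two battery-test cassettes in a latched rack

### The arm

A 7-joint arm with a two-finger parallel gripper is mounted at the origin on the work surface. World frame = base frame: x ahead of the robot, y to its left, z up, the work surface at z = 0. Lengths are in m, angles in rad, forces in N, time in s.
With the tool pointing down it reaches from about 0.4 to 0.9 m from the base axis. Payload 5.6 kg.
Tool frame: the origin (TCP) lies midway between the tips of the shut fingers; the grasp point (between the pads) lies 19 mm behind it; y points along the fingers, z is the direction in which the jaws open and shut, and the axes are right-handed (so a half turn about y gives the same grasp; the last joint's range is limited). The gripper opens to 92 mm and grips with 3 to 60 N. Pads are 20 mm wide; open, the fingers measure 128 mm over their backs; the gripper's body (75 mm by 189 mm) begins 69 mm behind the grasp point.
Start: joints at [-1.306, 0.468, -0.012, 1.603, 0.006, 1.071, -0.056], TCP at [0.197, 0.619, 0.215] pointing down, gripper open.
Joint ranges: [-2.53, 2.53], [-0.31, 2.02], [-1.57, 1.55], [0.28, 2.44], [-1.29, 4.43], [0.15, 1.84], [-2.92, 2.92]. Speed limits (rad/s): [2.57, 2.57, 3.14, 3.14, 3.14, 3.14, 3.14].

### API

Orientations are given as a 3x3 rotation matrix whose columns are the frame's x, y, z axes.
In Python, from station import env, effector, solver, viewer, workorder, search_frame, tip_of gives the robot as it stands. Calls block until the motion is done:
- env.reach(position, orientation): joint-space move of the TCP to a pose.
- env.movel(position, frame=None, rate=0.15): straight line of the TCP; frame=None keeps the orientation; rate is the mean speed in m/s.
- env.goto_joints(angles): joint-space move.
- effector.release() and effector.grasp(squeeze=None): open the fingers fully, or close them until they stop; squeeze is the grip in N (None keeps the last).
- env.pause(seconds).
- solver.inverse_kinematics(position, orientation): joint angles nearest the present ones, or None.
- env.sense(): the state.
- viewer.read_camera(name): name is "side" or "top"; returns (picture, depth): 384x512x3 uint8, red, green, blue; 384x512 float32, m along the optical axis (not along the pixel's ray), 0 where there is no reading.
- viewer.camera_info(name): a dict with "intrinsics" (3x3 intrinsics, pixels), "eye" and "rotation" of the camera in the world. Camera axes: x right, y up, looking along -z (the intrinsics and any distortion apply to the point x, -y, -z); pixel columns grow to the right and rows downward; lengths in m; the calibration is good to about 2 mm. A picture is of the moment at which its call begins. camera_info takes no time and is no camera call.
A pose or a line that the arm cannot do raises env.PlanningError and nothing moves.
- workorder.finish_job(): hands the job in, once; it reports no verdict.
Trained networks look in the newest picture that a camera, given by its name, has taken for a name from the list of things; names that differ only in an ending like _2 or _b are one class to them, and where a whole thing is asked for, a point or a joint stands for the part that bears it (a point fixed in the world has none). Each returns a list of dicts, best first, with "score" (0 to 1); they miss things now and then, are a little off and sometimes report something else, mostly with a low value. They report only what shows in the picture. A call takes as long as a camera call. They do not tell look-alikes from the thing itself.
- search_frame(camera, name): "at" ([x, y, z] in m, in world coordinates, good to about 4 mm: the middle of the surface that is visible of it).
- tip_of(camera, name): "at" ([x, y, z] in m, in world coordinates, good to about 4 mm: a listed point, or the origin of a listed thing).
The state is a dict: "t": time; "joint_positions": joint angles; "joint_velocities": joint speeds; "tau": joint torques, N m; "ee_pos": TCP position; "tcp_rot": TCP orientation; "wrist_force": force on the tool from outside, world axes, zero at the start; "moment": the same for the moment, N m; "gripper_width": finger opening in m.
Only numpy, scipy, OpenCV 4.12 (cv2) and the standard library are available. Lean on these libraries where they do the work, as an engineer would, in place of code of your own. Each camera call takes 0.05 s, during which the arm holds its last target.

### The job

Load the two loose battery-test cassettes into the rack, each in the slot of its own colour: press that slot's latch open by its thumb tab, push the cassette down fully home and let the latch snap shut over its shoulder. Leave the grey cassette latched in its slot as it is, do not shift or knock over the jar, the bottle, the meter or the black case, and let go of everything at the end.

Things in the scene. Friction and masses are not known exactly. Their poses are not given: they have to be found in the camera images.
- slot_orange: orange slot of the rack: black upright pocket with orange lips. Three like slots stand 60 mm apart along their own y, in any order, all turned alike, fixed on a grey plate. Origin on the bench surface under the pocket's centre; own x along the pocket, away from its latch, y across it, z up. Pocket 108 mm long, 23 mm wide; seat 28 mm above the bench; walls to 52 mm, flared lips to 66 mm (about 4 mm wider each side, 7 mm at the ends).
- slot_blue: blue slot, built like the orange one. In any slot a seated cassette stands centred and upright, its length along the slot's x, underside 28 mm, shoulders 83 mm and top 113 mm above the bench. An open latch's foot stands up to about 13 mm above the seat, 24 to 54 mm from the pocket's centre on the -x side; pushing the cassette past it takes about 4 to 8 N and tends to tilt the cassette, so hold it firmly.
- slot_grey: grey slot, built like the orange one, taken by the grey cassette; its latch is shut over it; leave both alone
- latch_orange (a joint): orange slot's latch hinge (rad): 0 = shut, 0.36 = fully open, leaned out to the slot's -x side. An over-centre spring drives it to the nearer end (changeover 0.18), so once opened it stays open. Shut, its nose hooks over the pocket's -x end, underside 87 mm above the bench, and bars the pocket; forcing a cassette onto the nose is no way in. Pressing the thumb tab down does (about 4 N).
- latch_blue (a joint): blue slot's latch hinge (rad): 0 = shut, 0.36 = fully open, leaned out to the slot's -x side. An over-centre spring drives it to the nearer end (changeover 0.18), so once opened it stays open. Shut, its nose hooks over the pocket's -x end, underside 87 mm above the bench, and bars the pocket; a cassette pushed home on the foot of an open latch trips it and it snaps shut over the shoulder.
- latch_grey (a joint): latch of the grey slot, built like the others; shut (0) over the grey cassette, to be left alone
- tab_orange (a point): point to press on the orange latch's thumb tab (ridged orange plate 56 mm along slot x, 26 mm wide). Shut: slot x = -108 mm, 52 mm above the bench. Press straight down with closed fingertips at the point or a little further out: it flips over after 4 to 7 mm and comes to a hard stop after 12 to 15 mm, while the latch arm (top 94 mm above the bench) leans out to slot x = -89 mm.
- tab_blue (a point): point to press on the blue latch's thumb tab (ridged blue plate 56 mm along slot x, 26 mm wide). Shut: slot x = -108 mm, 52 mm above the bench. Works like the orange one.
- cassette_orange_center (a point): orange battery-test cassette: upright plate 100 mm long (own x), 20 mm thick (own y), body 55 mm high; on the middle of its top a grip block 44 mm long, also 20 mm thick, up to 85 mm in all. The shoulders beside the block are bare; both ends alike, so either way round will do. About 0.16 kg. The point is its centre, 42.5 mm above its underside. Starts standing on the bench.
- cassette_blue_center (a point): blue battery-test cassette: upright plate 100 mm long (own x), 20 mm thick (own y), body 55 mm high; on the middle of its top a grip block 44 mm long, also 20 mm thick, up to 85 mm in all. The shoulders beside the block are bare; both ends alike, so either way round will do. About 0.16 kg. The point is its centre, 42.5 mm above its underside. Starts standing on the bench.
- cassette_grey_center (a point): grey cassette of the same make, already latched in the grey slot; leave it alone. Centre point as on the others.
- jar: amber glass jar with white cap, 44 mm across, 75 mm high, standing; origin at the centre of its underside; leave it alone
- wash_bottle: white bottle with red cap, 52 mm across, 150 mm high, standing; origin at the centre of its underside; leave it alone
- case: black closed tool case with a steel clasp, 120 x 20 x 16 mm (own x, y, z), lying between the places of the loose cassettes; origin at the centre of its underside; leave it alone
- meter: yellow hand-held meter lying on its back, 75 x 130 x 36 mm (own x, y, z); origin at the centre of its underside; leave it alone
Mind the look-alikes: they are no part of the job. Of the things shaped like the part that bears cassette_blue_center, the blue one is meant.

How it is judged:
On the way, in this order (a step that is already met when the one before it is completed fails the run):
1. the orange or the blue latch has been pressed open (value of joint any of latch_orange, latch_blue above 0.25 rad), for 0.1 s.
2. one cassette is home in the slot of its colour with the latch snapped shut over it (((z of cassette_orange_center in the frame of slot_orange below 0.0745 m and horizontal distance between cassette_orange_center and slot_orange below 0.0095 m and value of joint latch_orange below 0.08 rad) or (z of cassette_blue_center in the frame of slot_blue below 0.0745 m and horizontal distance between cassette_blue_center and slot_blue below 0.0095 m and value of joint latch_blue below 0.08 rad))), for 0.2 s.
3. both cassettes are home and latched (z of cassette_orange_center in the frame of slot_orange below 0.0745 m and horizontal distance between cassette_orange_center and slot_orange below 0.0095 m and value of joint each of latch_orange, latch_blue below 0.08 rad and z of cassette_blue_center in the frame of slot_blue below 0.0745 m and horizontal distance between cassette_blue_center and slot_blue below 0.0095 m), for 0.2 s.
At the end, for the whole second after the job is handed in: The orange and the blue cassette each stand in the slot of their own colour: centre within 8 mm along and 5 mm across the pocket, and within 4 mm of the seated height (70.5 mm above the bench), upright within 0.07 rad, the latch shut (joint below 0.08 rad) and still (x of cassette_orange_center in the frame of slot_orange between -0.008 and 0.008 m and y of cassette_orange_center in the frame of slot_orange between -0.005 and 0.005 m and z of cassette_orange_center in the frame of slot_orange between 0.0665 and 0.0745 m and angle between each of cassette_orange_center, cassette_blue_center's own z axis and vertical below 0.07 rad and value of joint each of latch_orange, latch_blue below 0.08 rad and velocity of joint each of latch_orange, latch_blue below 0.2 rad/s and x of cassette_blue_center in the frame of slot_blue between -0.008 and 0.008 m and y of cassette_blue_center in the frame of slot_blue between -0.005 and 0.005 m and z of cassette_blue_center in the frame of slot_blue between 0.0665 and 0.0745 m); the robot touches nothing.
It fails at once if the grey cassette is shifted (over 10 mm) or its latch opened (over 0.15 rad) (distance of cassette_grey_center from where it was at the start of the episode above 0.01 m or value of joint latch_grey above 0.15 rad).
It fails at once if the jar, bottle, meter or case is shifted (over 20 mm) or tipped (distance of any of jar, wash_bottle, meter, case from where it was at the start of the episode above 0.02 m or angle between any of jar, wash_bottle, meter, case's own z axis and vertical above 0.3 rad).
It also fails if it takes over 72 s, if anything falls off the work surface, if the arm or the gripper's body presses on something with over 40 N, if the wrist force passes 120 N, or if a joint passes its speed limit or range.

## Working session

There is one attempt and no reset: what is moved stays moved. The work goes in short steps, each a Python script; the robot and the scene stay as the last script left them, time stands still between calls to the robot, and variables do not carry over. Pictures are saved under pics/ and viewed, and the job is handed in when it is done.

```bash
ls; mkdir -p pics; python3 - <<'E'
from station import env, viewer, effector, solver
import cv2, numpy as np
s=env.sense(); print(s['t'],s['ee_pos'],s['tcp_rot'],s['gripper_width'],s['wrist_force'])
for c in ['side','top']:
    p,d=viewer.read_camera(c)
    np.savez(f'pics/{c}0.npz',p=p,d=d)
    cv2.imwrite(f'pics/{c}0.png',cv2.resize(p[:,:,::-1],(800,600),interpolation=cv2.INTER_CUBIC))
    i=viewer.camera_info(c); print(c,i)
E
```

```text
pics
0.0 [0.19676658 0.61889625 0.21366856] [[ 9.53005349e-01 -4.37583046e-04  3.02953154e-01]
 [-3.02953458e-01 -1.65884179e-03  9.53003909e-01]
 [ 8.55329988e-05 -9.99998528e-01 -1.71345240e-03]] 0.09189382235282202 [0.72283812 0.11517087 0.46766581]
side {'intrinsics': array([[441.33354124,   0.        , 253.03242978],
       [  0.        , 441.33354124, 183.57934841],
       [  0.        ,   0.        ,   1.        ]]), 'eye': array([ 0.27114689, -0.98776665,  0.83695709]), 'rotation': array([[ 0.97619747,  0.14384918, -0.16231425],
       [-0.21624644,  0.58824116, -0.77923668],
       [-0.01661263,  0.79578876,  0.60534641]])}
top {'intrinsics': array([[375.87970645,   0.        , 265.10139913],
       [  0.        , 375.87970645, 188.95198933],
       [  0.        ,   0.        ,   1.        ]]), 'eye': array([ 0.40742989, -0.01178649,  1.36203813]), 'rotation': array([[ 0.02277907,  0.99866841, -0.04628735],
       [-0.99971872,  0.02244839, -0.00765146],
       [-0.0066022 ,  0.04644862,  0.99889886]])}
```

View pics/side0.png

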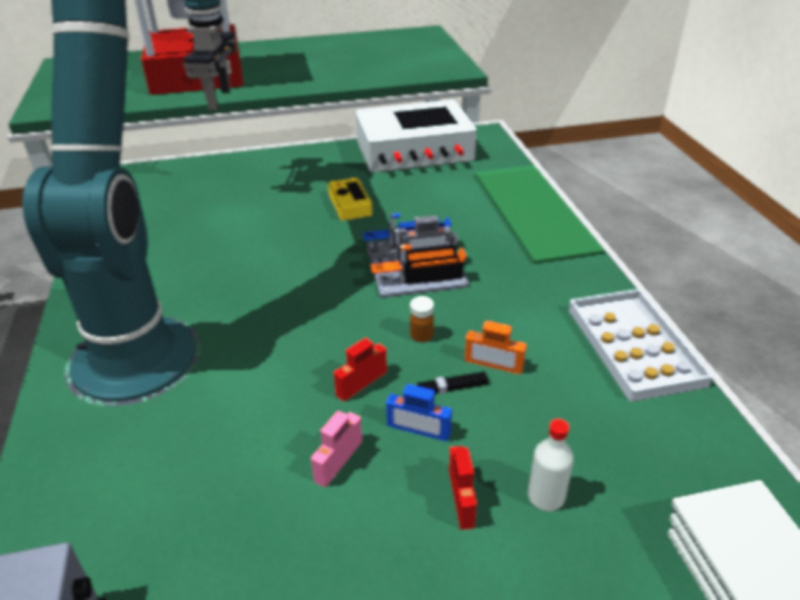

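View pics/top0.png

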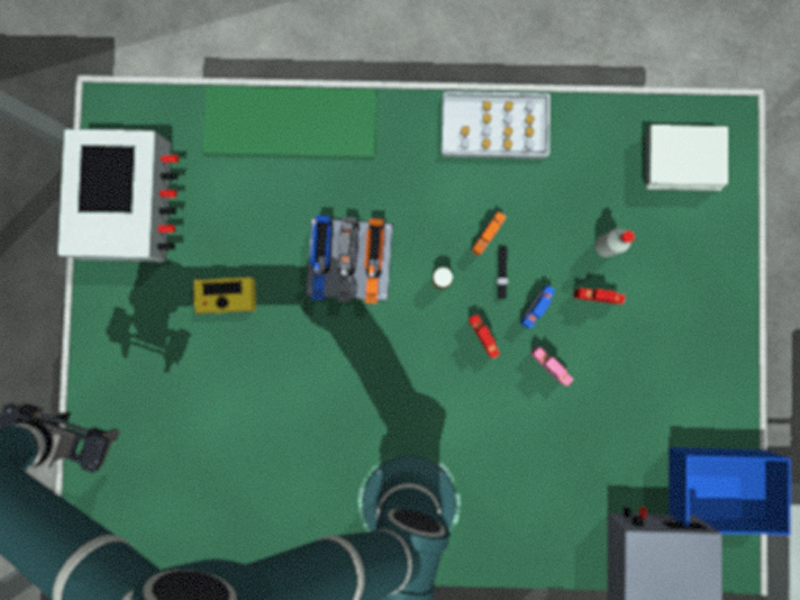

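```bash
python3 - <<'E'
from station import *
import numpy as np
for c in ['top','side']:
    viewer.read_camera(c)
    for n in ['slot_orange','slot_blue','slot_grey','tab_orange','tab_blue','cassette_orange_center','cassette_blue_center','cassette_grey_center','jar','wash_bottle','case','meter']:
        r=tip_of(c,n)
        print(c,n,[(np.round(q['at'],4).tolist(),round(q['score'],2)) for q in r[:4]])
print(env.sense()['t'])
E
```

```text
top slot_orange [([0.5745, 0.0895, 0.0045], 0.68), ([0.5321, -0.1999, 0.0017], 0.68)]
top slot_blue [([0.5804, 0.2076, -0.0021], 0.63)]
top slot_grey [([0.5789, 0.1554, 0.0007], 0.57)]
top tab_orange [([0.4642, 0.0987, 0.0477], 0.73)]
top tab_blue [([0.4718, 0.2175, 0.0515], 0.48)]
top cassette_orange_center [([0.6169, -0.166, 0.0417], 0.58), ([0.5126, -0.0637, -0.0023], 0.15)]
top cassette_blue_center [([0.4532, -0.2804, 0.0428], 0.77), ([0.4748, -0.4198, 0.0398], 0.65), ([0.3859, -0.1581, 0.0457], 0.51)]
top cassette_grey_center [([0.5762, 0.1505, 0.0705], 0.55)]
top jar [([0.5136, -0.0637, -0.0001], 0.5), ([0.4662, 0.0982, 0.0522], 0.26)]
top wash_bottle [([0.5987, -0.4425, 0.0006], 0.53)]
top case [([0.5314, -0.1966, 0.0003], 0.66)]
top meter [([0.4651, 0.4351, 0.0018], 0.87)]
side slot_orange [([0.5762, 0.0894, 0.0011], 0.92)]
side slot_blue [([0.5779, 0.211, 0.0026], 0.87)]
side slot_grey [([0.5784, 0.1483, 0.0028], 0.72)]
side tab_orange [([0.4608, 0.0966, 0.0518], 0.45)]
side tab_blue [([0.4698, 0.2139, 0.0532], 0.71)]
side cassette_orange_center [([0.6132, -0.1636, 0.0439], 0.63)]
side cassette_blue_center [([0.3204, -0.3051, 0.046], 0.97), ([0.4525, -0.282, 0.0476], 0.94), ([0.3817, -0.1628, 0.0415], 0.9), ([0.4836, -0.4129, 0.0459], 0.67)]
side cassette_grey_center [([0.5792, 0.1501, 0.0685], 0.68)]
side jar [([0.5154, -0.0636, -0.0014], 0.87)]
side wash_bottle [([0.5985, -0.4455, 0.0011], 0.98)]
side case [([0.5272, -0.2071, 0.0011], 0.82), ([0.5124, -0.0617, -0.0045], 0.34)]
side meter [([0.4639, 0.4327, -0.002], 0.88)]
1.4
```

The side view shows the blue cassette at (418,415), orange at (495,348), red at (360,370) and (462,487), pink at (337,447). The rack is at (415,250), with orange nearest the camera, then grey, then blue. In the top view blue is at (538,307), orange at (489,232) and the case at (502,272).

Could be taken for the blue cassette (top-view pixels): blue (538,307), red (484,337), red (600,296), pink (552,366). I choose the blue one and will check it in a crop and measure the poses from depth.

```bash
cat > h.py <<'E'
import numpy as np, cv2
from station import env, effector, solver, viewer, workorder, search_frame, tip_of
def cloud(c,p=None,d=None):
    if p is None: p,d=viewer.read_camera(c)
    i=viewer.camera_info(c); K=i['intrinsics']
    v,u=np.mgrid[0:384,0:512]
    P=np.stack([(u-K[0,2])/K[0,0]*d,-(v-K[1,2])/K[1,1]*d,-d],-1)
    W=P@i['rotation'].T+i['eye']; W[d<=0]=np.nan
    return p,W
def proj(c,X):
    i=viewer.camera_info(c); q=(np.asarray(X)-i['eye'])@i['rotation']; K=i['intrinsics']
    return np.array([K[0,2]+K[0,0]*q[...,0]/-q[...,2],K[1,2]+K[1,1]*-q[...,1]/-q[...,2]])
def masks(p):
    hsv=cv2.cvtColor(np.ascontiguousarray(p),cv2.COLOR_RGB2HSV); H,S,V=[hsv[...,k].astype(int) for k in range(3)]
    return {'orange':(H>=7)&(H<=18)&(S>140)&(V>90),'blue':(H>=100)&(H<=125)&(S>120)&(V>60)}
def R(yaw): # jaws (tool z) along world direction yaw, tool y down
    z=np.array([np.cos(yaw),np.sin(yaw),0]); y=np.array([0,0,-1.]); x=np.cross(y,z)
    return np.column_stack([x,y,z])
E
python3 - <<'E'
from h import *
regs={'orange':((.54,.70),(-.24,-.09)),'blue':((.39,.52),(-.34,-.22))}
for c in ['top','side']:
    f=np.load(f'pics/{c}0.npz'); p,W=cloud(c,f['p'],f['d']); M=masks(p)
    for n,((x0,x1),(y0,y1)) in regs.items():
        m=M[n]&(W[...,0]>x0)&(W[...,0]<x1)&(W[...,1]>y0)&(W[...,1]<y1)&(W[...,2]>.02)
        Q=W[m]; 
        for nm,k in [('block',Q[Q[:,2]>.078]),('shoulder',Q[(Q[:,2]>.048)&(Q[:,2]<.062)]),('all',Q)]:
            if len(k)<5: continue
            r=cv2.minAreaRect(k[:,:2].astype(np.float32)*1000)
            l=np.linalg.svd(k[:,:2]-k[:,:2].mean(0),full_matrices=False)[2][0]
            print(c,n,nm,len(k),'med z',round(np.median(k[:,2]),4),'max',round(k[:,2].max(),4),'rect',np.round(r[0],1),np.round(r[1],1),round(r[2],1),'pca',round(np.degrees(np.arctan2(l[1],l[0]))%180,1),np.round(k[:,:2].mean(0),4))
    # rack: 
    for n in ['orange','blue']:
        m=M[n]&(W[...,0]>.40)&(W[...,0]<.68)&(W[...,1]>.04)&(W[...,1]<.27)
        Q=W[m]
        for nm,k in [('lips',Q[(Q[:,2]>.056)&(Q[:,2]<.072)&(Q[:,0]>.5)]),('tab',Q[(Q[:,0]<.50)&(Q[:,2]>.03)])]:
            if len(k)<5: continue
            r=cv2.minAreaRect(k[:,:2].astype(np.float32)*1000)
            print(c,'rack',n,nm,len(k),'z',np.round(np.percentile(k[:,2],[5,50,95]),4),'rect',np.round(r[0],1),np.round(r[1],1),round(r[2],1))
    b=(slice(130,250),slice(180,420)) if c=='top' else (slice(120,345),slice(190,400))
    q=p[b][:,:,::-1]; s=min(800/q.shape[1],600/q.shape[0]); cv2.imwrite(f'pics/crop_{c}.png',cv2.resize(q,None,fx=s,fy=s,interpolation=cv2.INTER_CUBIC))
E
```

```text
top orange block 79 med z 0.0847 max 0.0901 rect [ 614.5 -166.7] [19.8 44.3] 57.4 pca 145.9 [ 0.6139 -0.1665]
top orange shoulder 81 med z 0.0561 max 0.0616 rect [ 614.1 -166.3] [19.8 99.6] 56.1 pca 146.3 [ 0.61   -0.1634]
top orange all 175 med z 0.0599 max 0.0901 rect [ 614.2 -166.4] [20.3 99.7] 56.5 pca 146.5 [ 0.6106 -0.1638]
top blue block 81 med z 0.0856 max 0.0954 rect [ 451.  -279.8] [20.6 43.9] 60.1 pca 149.6 [ 0.4508 -0.2793]
top blue shoulder 58 med z 0.0554 max 0.0617 rect [ 451.7 -279.8] [20.4 99.3] 57.7 pca 147.7 [ 0.452  -0.2782]
top blue all 165 med z 0.0766 max 0.0954 rect [ 451.4 -279.7] [20.9 99.8] 57.6 pca 148.0 [ 0.4505 -0.2771]
top rack orange lips 77 z [0.0568 0.0618 0.0674] rect [568.5  90.9] [136.   34.7] 0.1
top rack orange tab 90 z [0.049  0.0535 0.0572] rect [475.3  94.1] [23.5 45.9] 86.2
top rack blue lips 120 z [0.0564 0.0618 0.0671] rect [574.8 209.9] [ 39. 132.] 87.3
top rack blue tab 89 z [0.0487 0.0532 0.0567] rect [478.8 213.7] [25.2 39.4] 89.4
side orange block 120 med z 0.0848 max 0.0882 rect [ 613.3 -168.6] [21.6 44.1] 57.7 pca 144.1 [ 0.6126 -0.
[... 206 characters left out ...]
146.3 [ 0.6126 -0.1736]
side blue block 160 med z 0.085 max 0.0905 rect [ 451.  -281.7] [23.5 44. ] 57.3 pca 150.4 [ 0.4501 -0.2833]
side blue shoulder 206 med z 0.0548 max 0.0617 rect [ 450.5 -282.2] [ 22.6 100.3] 58.1 pca 148.9 [ 0.4518 -0.2883]
side blue all 552 med z 0.0583 max 0.0905 rect [ 450.7 -282. ] [ 24.6 100.3] 57.9 pca 148.7 [ 0.4513 -0.2879]
side rack orange lips 150 z [0.0563 0.0601 0.0641] rect [581.8 103.1] [ 75.4 107.1] 87.3
side rack orange tab 91 z [0.0481 0.0521 0.0552] rect [475.2  91.7] [31.1 49. ] 82.9
side rack blue lips 37 z [0.0568 0.0598 0.0665] rect [588.5 221. ] [ 31.2 108.5] 74.7
side rack blue tab 76 z [0.0479 0.0515 0.0549] rect [477.7 211.7] [30.8 44.2] 88.8
```

View pics/crop_top.png

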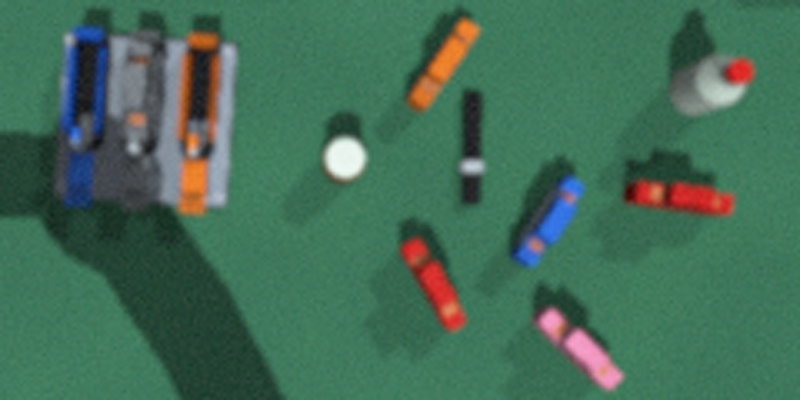

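View pics/crop_side.png

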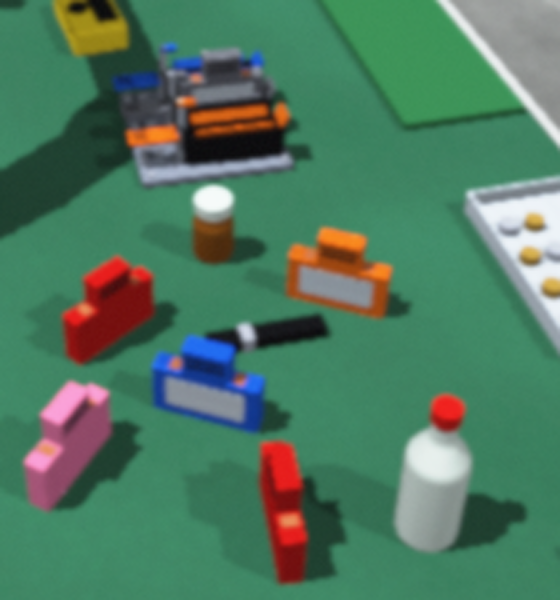

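Crops show the four like-shaped cassettes apart: blue at crop (205,385) is the only blue one, orange at (340,270). Sizes check out (100×20, block 44×20, tops 85 mm). Next I'll refine the rack pose.

```bash
python3 - <<'E'
from h import *
from scipy.optimize import least_squares
for c in ['top','side']:
    ps=[];ds=[]
    for _ in range(4):
        p,d=viewer.read_camera(c); ps.append(p.astype(float)); ds.append(np.where(d>0,d,np.nan))
    p=np.mean(ps,0).astype(np.uint8); d=np.nan_to_num(np.nanmedian(ds,0)); np.savez(f'pics/{c}1.npz',p=p,d=d)
    p,W=cloud(c,p,d); M=masks(p)
    reg=(W[...,0]>.40)&(W[...,0]<.68)&(W[...,1]>.03)&(W[...,1]<.28)
    hsv=cv2.cvtColor(p,cv2.COLOR_RGB2HSV)
    # plate
    m=reg&(W[...,2]>.004)&(W[...,2]<.02)&(hsv[...,1]<70); k=W[m]
    if len(k)>10:
        print(c,'plate',len(k),np.median(k[:,2]),cv2.minAreaRect(k[:,:2].astype(np.float32)*1000))
    for n in ['orange','blue']:
        k=W[reg&M[n]&(W[...,2]>.03)]
        # side edges: along slot x, take for bins in x the y mean of tab(x<.50) and lips
        t=k[(k[:,0]<.495)]; print(c,n,'tab',len(t),np.round(t.mean(0),4),'x',np.round(np.percentile(t[:,0],[2,98]),4),'y',np.round(np.percentile(t[:,1],[2,98]),4))
        l=k[(k[:,0]>.52)&(k[:,2]<.072)]
        for a,b in [(.52,.55),(.55,.58),(.58,.61),(.61,.64),(.64,.66)]:
            q=l[(l[:,0]>a)&(l[:,0]<b)]
            if len(q)>3: print('   ',a,len(q),'y',np.round([q[:,1].min(),q[:,1].max(),(q[:,1].min()+q[:,1].max())/2],4),'xmax',round(q[:,0].max(),4),'z',np.round(np.median(q[:,2]),4))
        e=k[k[:,2]>.075]; 
        if len(e): print('   latch nose/hook',len(e),np.round(e.mean(0),4),np.round(e.min(0),4),np.round(e.max(0),4))
    g=W[reg&(W[...,2]>.107)&(W[...,2]<.12)]
    print(c,'grey block',len(g),cv2.minAreaRect(g[:,:2].astype(np.float32)*1000),np.median(g[:,2]))
f=np.load('pics/top1.npz'); q=f['p'][130:200,185:260,::-1]
cv2.imwrite('pics/rack_top.png',cv2.resize(q,None,fx=8,fy=8,interpolation=cv2.INTER_CUBIC))
f=np.load('pics/side1.npz'); q=f['p'][125:200,220:310,::-1]
cv2.imwrite('pics/rack_side.png',cv2.resize(q,None,fx=8,fy=8,interpolation=cv2.INTER_CUBIC))
E
```

```text
top plate 951 0.012894721181703428 ((553.8590698242188, 151.28018188476562), (187.638427734375, 180.5152130126953), 87.6392822265625)
top orange tab 82 [0.4743 0.0939 0.0532] x [0.4539 0.4939] y [0.0827 0.1049]
    0.52 19 y [0.0771 0.108  0.0925] xmax 0.5496 z 0.0577
    0.55 29 y [0.074  0.1082 0.0911] xmax 0.5777 z 0.0562
    0.58 29 y [0.0741 0.1061 0.0901] xmax 0.6095 z 0.058
    0.61 44 y [0.0754 0.1033 0.0893] xmax 0.6365 z 0.0586
   latch nose/hook 5 [0.5221 0.0929 0.0952] [0.518  0.0909 0.0941] [0.525  0.0943 0.0963]
top blue tab 84 [0.4767 0.2133 0.0529] x [0.4595 0.4947] y [0.2013 0.2261]
    0.52 36 y [0.1913 0.2299 0.2106] xmax 0.5499 z 0.0581
    0.55 47 y [0.1917 0.2296 0.2106] xmax 0.5787 z 0.0583
    0.58 55 y [0.1894 0.2278 0.2086] xmax 0.6097 z 0.0581
    0.61 60 y [0.1897 0.2251 0.2074] xmax 0.6399 z 0.0571
    0.64 5 y [0.1938 0.2077 0.2007] xmax 0.6406 z 0.0658
   latch nose/hook 10 [0.527  0.2114 0.0949] [0.522  0.2073 0.0896] [0.5324 0.2161 0.0967]
top grey block 79 ((575.2614135742188, 149.6644744873047), (19.624042510986328, 41.4787483215332), 87.60457611083
[... 339 characters left out ...]
 0.5797 z 0.0557
    0.58 84 y [0.069  0.1342 0.1016] xmax 0.6095 z 0.0553
    0.61 66 y [0.0691 0.1324 0.1007] xmax 0.6349 z 0.0561
   latch nose/hook 14 [0.519  0.0893 0.0926] [0.5122 0.086  0.089 ] [0.5252 0.0925 0.0952]
side blue tab 67 [0.475  0.2099 0.0516] x [0.4564 0.494 ] y [0.1992 0.2234]
    0.52 22 y [0.2219 0.2284 0.2251] xmax 0.5498 z 0.0571
    0.55 24 y [0.2202 0.2287 0.2244] xmax 0.5667 z 0.0567
    0.61 30 y [0.1913 0.2241 0.2077] xmax 0.6399 z 0.0581
   latch nose/hook 16 [0.5328 0.2005 0.0941] [0.5163 0.1387 0.0884] [0.5943 0.2135 0.1083]
side grey block 72 ((573.849609375, 148.85800170898438), (23.41315460205078, 43.02775955200195), 88.76490783691406) 0.11265666438409139
```

View pics/rack_top.png

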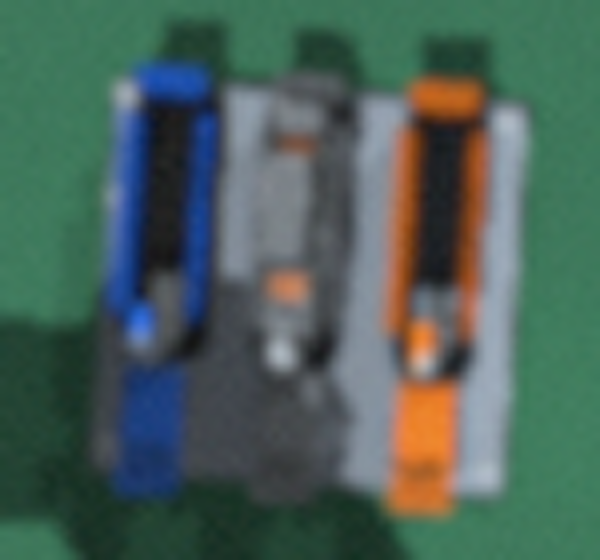

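View pics/rack_side.png

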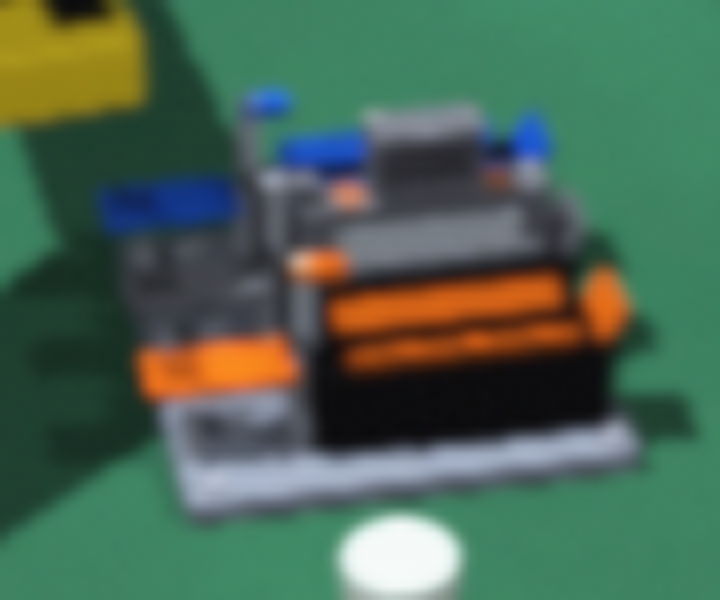

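```bash
cat >> h.py <<'E'
YS=-0.040
SL={'orange':np.array([.5732,.0895]),'blue':np.array([.5780,.2092])}
CA={'orange':(np.array([.6140,-.1675]),np.radians(146.2)),'blue':(np.array([.4511,-.2807]),np.radians(148.0))}
def inslot(n,x,y=0):
    c,s=np.cos(YS),np.sin(YS); return SL[n]+np.array([c*x-s*y,s*x+c*y])
def st():
    s=env.sense(); return 't %.2f pos %s F %s w %.4f'%(s['t'],np.round(s['ee_pos'],4),np.round(s['wrist_force'],1),s['gripper_width'])
def press(n,zmin=0.039,maxF=16,x=-0.111):
    p=inslot(n,x)
    env.reach([*p,.12],R(YS+np.pi/2)); env.movel([*p,.062],rate=.12); f0=env.sense()['wrist_force'][2]
    z=.058
    while z>=zmin:
        env.movel([*p,z],rate=.05); F=env.sense()['wrist_force'][2]-f0; print('z %.4f F %.1f'%(z,F),env.sense()['ee_pos'][2])
        if F>maxF: break
        z-=.002
    env.movel([*p,.15],rate=.2); print(st())
E
python3 - <<'E'
from h import *
for n in ['orange','blue']:
    for nm,p,y in [('tab',inslot(n,-.111),YS+np.pi/2),('tab',inslot(n,-.111),YS-np.pi/2),('slot',SL[n],YS),('slot',SL[n],YS+np.pi),('cas',*CA[n]),('cas',CA[n][0],CA[n][1]-np.pi)]:
        for z in [.05,.20]:
            q=solver.inverse_kinematics([*p,z],R(y)); print(n,nm,round(y,2),z,None if q is None else np.round(q,2))
effector.grasp(20)
print(st())
press('orange')
for c in ['side','top']:
    p,d=viewer.read_camera(c); b=(slice(100,220),slice(190,350)) if c=='side' else (slice(110,230),slice(160,320))
    cv2.imwrite(f'pics/po_{c}.png',cv2.resize(p[b][:,:,::-1],(800,600),interpolation=cv2.INTER_CUBIC))
E
```

```text
orange tab 1.53 0.05 [-0.42  0.43  0.18  2.16 -0.14  0.56  1.39]
orange tab 1.53 0.2 [-0.58  0.18  0.34  2.06 -0.08  0.91  1.34]
orange tab -1.61 0.05 [-0.81  0.5   0.66  2.18 -0.53  0.62 -1.38]
orange tab -1.61 0.2 [-0.92  0.21  0.75  2.08 -0.17  0.92 -1.69]
orange slot -0.04 0.05 [-0.6   0.61  0.5   1.91 -0.43  0.72  0.12]
orange slot -0.04 0.2 [-0.66  0.4   0.57  1.82 -0.25  1.   -0.02]
orange slot 3.1 0.05 [-0.09  0.58 -0.16  1.88  0.13  0.7   2.77]
orange slot 3.1 0.2 [-0.22  0.37  0.01  1.79 -0.    0.98  2.89]
orange cas 2.55 0.05 [ 0.07  0.64  0.2   1.75 -0.17  0.76  2.9 ]
orange cas 2.55 0.2 [ 0.93  0.75 -1.11  1.6   0.7   1.24  2.24]
orange cas -0.59 0.05 [-0.27  0.74  0.69  1.78 -0.61  0.85  0.12]
orange cas -0.59 0.2 [-0.46  0.62  0.98  1.7  -0.57  1.13  0.1 ]
blue tab 1.53 0.05 [-0.58  0.48  0.11  2.05 -0.09  0.61  1.12]
blue tab 1.53 0.2 [-0.64  0.25  0.17  1.96 -0.05  0.94  1.09]
blue tab -1.61 0.05 [-0.97  0.54  0.59  2.08 -0.49  0.66 -1.66]
blue tab -1.61 0.2 [-1.07  0.29  0.68  1.98 -0.22  0.95 -1.88]
blue slot -0.04 0.05 [-0.72  0.64  0.44  1.82 -0.38  0.76 -0.13]
b
[... 215 characters left out ...]
1.03  1.34  2.06 -1.16  1.14 -2.2 ]
blue cas 2.58 0.2 [-0.48  0.63  1.36  1.96 -0.69  1.14 -2.53]
blue cas -0.56 0.05 [ 0.01  0.57  0.62  2.04 -0.52  0.69  0.4 ]
blue cas -0.56 0.2 [-0.16  0.34  0.8   1.95 -0.3   0.97  0.23]
t 3.15 pos [0.1969 0.6194 0.2146] F [ 0.4 -0.2 -0. ] w 0.0003
z 0.0580 F -0.8 0.05834483019640266
z 0.0560 F 0.9 0.05605863317447747
z 0.0540 F 1.2 0.05386702981320017
z 0.0520 F 3.2 0.05202653625712693
z 0.0500 F 2.8 0.0497956312029689
z 0.0480 F 1.7 0.047819443717731364
z 0.0460 F 0.4 0.04590880949244268
z 0.0440 F 0.8 0.043873312488792324
z 0.0420 F 0.7 0.04186651576784857
z 0.0400 F 1.0 0.03986323257301318
t 9.12 pos [0.4617 0.0939 0.1494] F [-0.5  0.  -0.2] w 0.0005
```

View pics/po_side.png

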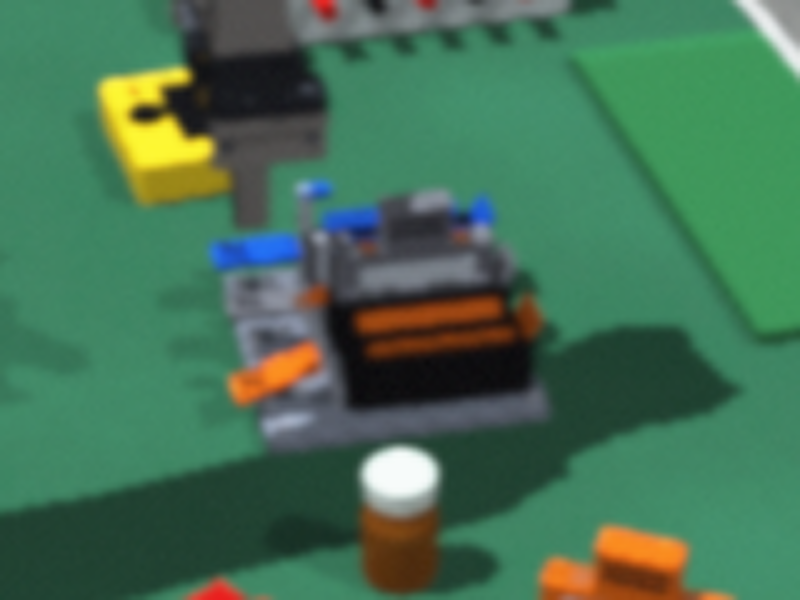

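Side crop: the orange tab is tilted down at (275,372) with its nose leaned out at (315,297), so the orange latch is open. The blue tab at (255,250) is still level. Next: open blue, then grasp orange.

```bash
cat >> h.py <<'E'
def pick(n,zg=.069,sq=60):
    p,y=CA[n]; y=y-np.pi
    env.reach([*p,.17],R(y)); env.movel([*p,zg],rate=.15); print(st())
    effector.grasp(sq); print('grasp',st())
    env.movel([*p,.20],rate=.2); print('lift',st())
def snap(name,c,x0,x1,y0,y1,sc):
    p,d=viewer.read_camera(c); cv2.imwrite(f'pics/{name}.png',cv2.resize(p[y0:y1,x0:x1,::-1],None,fx=sc,fy=sc,interpolation=cv2.INTER_CUBIC)); return p,d
E
python3 - <<'E'
from h import *
press('blue')
effector.release()
snap('pb','side',190,350,100,220,5)
pick('orange')
snap('lo','side',210,430,60,225,3.6)
E
```

```text
z 0.0580 F -0.2 0.05840411924194107
z 0.0560 F -0.4 0.05604063657767674
z 0.0540 F 0.3 0.053869542409031176
z 0.0520 F 2.6 0.052105188115681
z 0.0500 F 3.0 0.049846771906565675
z 0.0480 F 2.0 0.04777088658825514
z 0.0460 F -0.2 0.04582768937596944
z 0.0440 F 0.3 0.04384425675851785
z 0.0420 F 0.4 0.041870721653020165
z 0.0400 F -0.0 0.03985629998226235
t 13.61 pos [0.4665 0.2135 0.1494] F [-0.1 -0.7 -0.6] w 0.0006
t 17.38 pos [ 0.6146 -0.1678  0.0698] F [ 0.  -0.2  0.2] w 0.0916
grasp t 18.17 pos [ 0.6141 -0.1676  0.069 ] F [-0.3 -0.4  1.4] w 0.0435
lift t 18.98 pos [ 0.6132 -0.167   0.1988] F [-0.   0.1 -1.2] w 0.0432
```

View pics/pb.png

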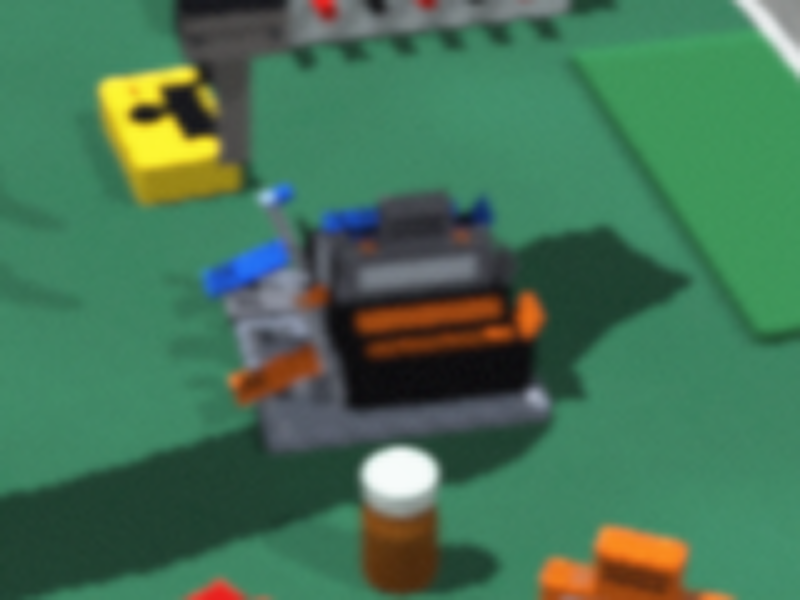

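View pics/lo.png

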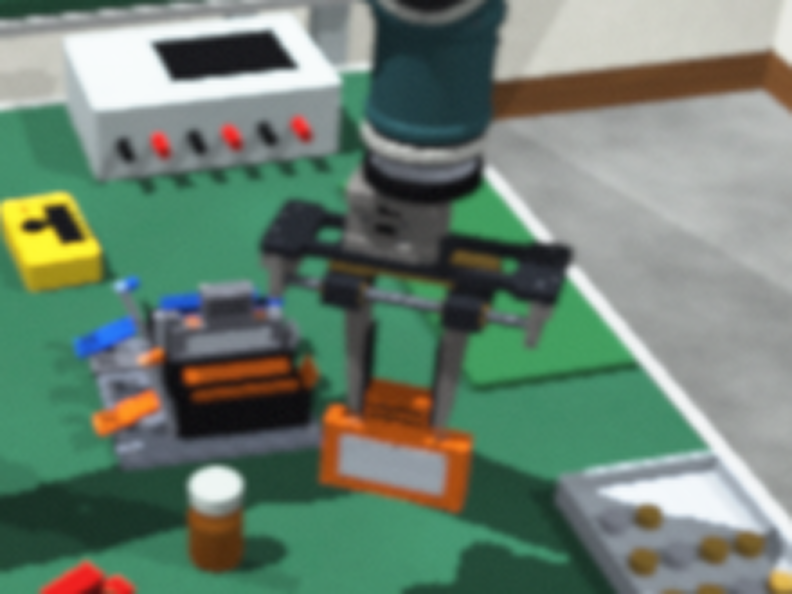

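Both latches show open in the first crop (blue tab at (245,268), orange at (275,372)). In the second, the orange cassette hangs level between the jaws at (395,455), gripped by the ends of its block. Now I'll take it over the slot and check alignment.

```bash
cat >> h.py <<'E'
def toslot(P,n='orange'):
    c,s=np.cos(YS),np.sin(YS); d=P[...,:2]-SL[n]; return np.stack([c*d[...,0]+s*d[...,1],-s*d[...,0]+c*d[...,1],P[...,2]],-1)
E
python3 - <<'E'
from h import *
env.reach([*inslot('orange',0,-.10),.215],R(YS)); 
env.movel([*SL['orange'],.20],rate=.2); env.movel([*SL['orange'],.150],rate=.2); print(st())
p,d=snap('hov','side',200,360,70,200,5)
P,W=cloud('side',p,d); T=toslot(W); M=masks(p)
hsv=cv2.cvtColor(p,cv2.COLOR_RGB2HSV)
top=T[M['orange']&(np.abs(T[...,0])<.07)&(np.abs(T[...,1])<.03)&(T[...,2]>.085)]
face=T[(np.abs(T[...,0])<.045)&(np.abs(T[...,1])<.03)&(T[...,2]>.09)&(T[...,2]<.128)]
print('cass face y',np.percentile(face[:,1],[10,50,90]),len(face))
print('ext x',np.percentile(top[:,0],[1,99]),'z',np.percentile(top[:,2],[1,50,99]))
g=T[(np.abs(T[...,0])<.04)&(T[...,1]>.035)&(T[...,1]<.075)&(T[...,2]>.068)&(T[...,2]<.08)]
print('grey face y',np.percentile(g[:,1],[10,50,90]) if len(g) else None,len(g))
w=T[(np.abs(T[...,0])<.04)&(T[...,1]>-.05)&(T[...,1]<-.005)&(T[...,2]>.02)&(T[...,2]<.05)]
print('wall',np.percentile(w[:,1],[10,50,90]),len(w))
pt,dt=snap('hovt','top',170,290,120,210,6)
P,W=cloud('top',pt,dt);T=toslot(W);M=masks(pt)
sh=T[M['orange']&(np.abs(T[...,0])<.058)&(np.abs(T[...,1])<.03)&(T[...,2]>.125)&(T[...,2]<.15)]
print('top: shoulder',len(sh),cv2.minAreaRect(sh[:,:2].astype(np.float32)*1000) if len(sh)>3 else None)
E
```

```text
t 20.78 pos [0.5733 0.0876 0.1502] F [ 0.  -0.6 -1.5] w 0.0435
cass face y [-0.0140611  -0.01115438 -0.00816916] 312
ext x [-0.05138699  0.04534732] z [0.08539123 0.13646736 0.16842315]
grey face y None 0
wall [-0.01982065 -0.016487   -0.01340621] 206
top: shoulder 0 None
```

View pics/hov.png

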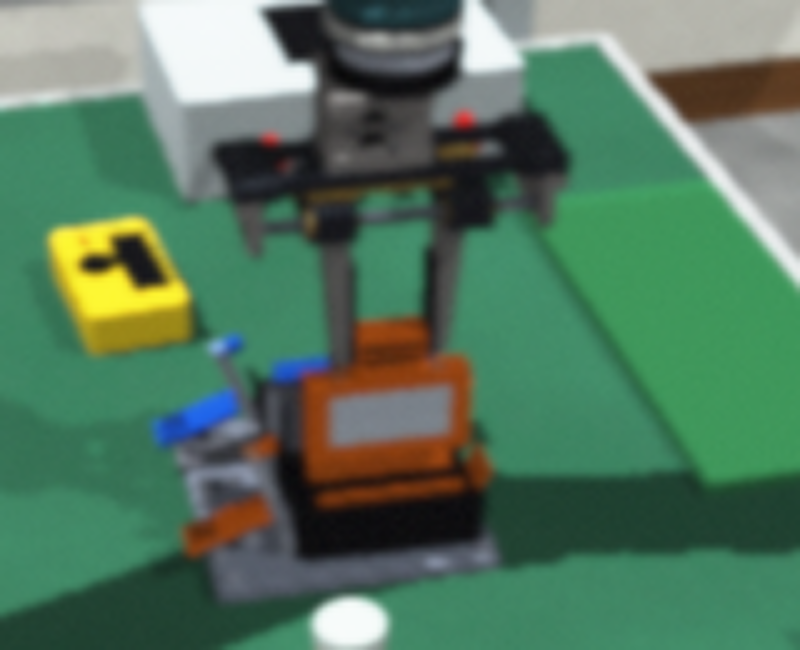

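View pics/hovt.png

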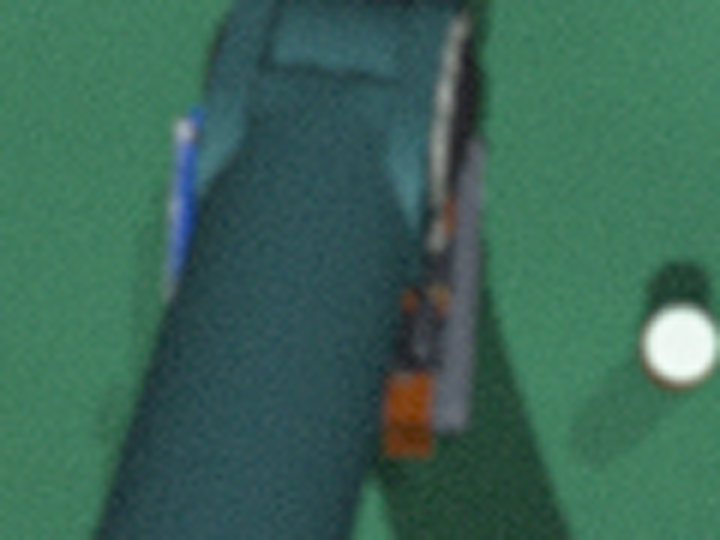

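The hover picture shows the orange cassette upright at (390,415), right over its pocket at (390,495), with the orange latch leaned out. I'll lower it in small steps and watch the forces.

```bash
cat >> h.py <<'E'
def lower(n,z0,z1,step=.003,dx=0,dy=0,maxF=30,maxL=12,rate=.06):
    p=inslot(n,dx,dy); f0=env.sense()['wrist_force']
    z=z0
    while True:
        env.movel([*p,z],rate=rate); s=env.sense(); F=s['wrist_force']-f0; m=s['moment']
        print('z %.4f act %s F %s M %s w %.4f'%(z,np.round(toslot(s['ee_pos'],n)*1000,1),np.round(F,1),np.round(m,2),s['gripper_width']))
        if F[2]>maxF or np.hypot(*F[:2])>maxL: print('STOP'); return False
        if z<=z1+1e-6: return True
        z=max(z1,z-step)
E
python3 - <<'E'
from h import *
print(st(), toslot(env.sense()['ee_pos']))
print(lower('orange',.145,.112,step=.004)); print(env.sense()['t'])
p,d=snap('ins1','side',200,360,70,200,5)
E
```

```text
t 20.88 pos [0.5744 0.0885 0.1515] F [ 0.4 -0.  -1.7] w 0.0436 [ 0.00119648 -0.00096218  0.1514842 ]
z 0.1450 act [1.000e-01 1.000e-01 1.454e+02] F [-0.8  0.  -0.8] M [-0.01  0.05 -0.  ] w 0.0435
z 0.1410 act [ -0.2   0.  140.8] F [-0.2  0.3 -0.1] M [-0.09  0.07 -0.  ] w 0.0435
z 0.1370 act [ -0.2  -0.  136.7] F [-0.3 -0.4  0.1] M [-0.07 -0.    0.01] w 0.0434
z 0.1330 act [ -0.2  -0.  132.7] F [-0.3  0.4 -0.2] M [-0.07  0.04  0.02] w 0.0433
z 0.1290 act [ -0.2  -0.  128.7] F [-1.6  0.7  1. ] M [-0.07  0.03  0.  ] w 0.0430
z 0.1250 act [ -0.2  -0.  124.7] F [-0.9 -0.6  1.1] M [-0.14  0.03  0.01] w 0.0434
z 0.1210 act [-2.000e-01 -1.000e-01  1.207e+02] F [-0.5  0.9 -0. ] M [-0.13  0.1   0.08] w 0.0436
z 0.1170 act [ -0.2  -0.  116.7] F [-0.7 -0.1  0. ] M [-0.09  0.05  0.02] w 0.0435
z 0.1130 act [ -0.2  -0.  112.7] F [-1.1 -0.4  0. ] M [-0.01  0.07 -0.03] w 0.0434
z 0.1120 act [  0.   0. 112.] F [-0.6 -0.2  0.6] M [-0.09  0.04  0.01] w 0.0432
True
23.3833
```

View pics/ins1.png

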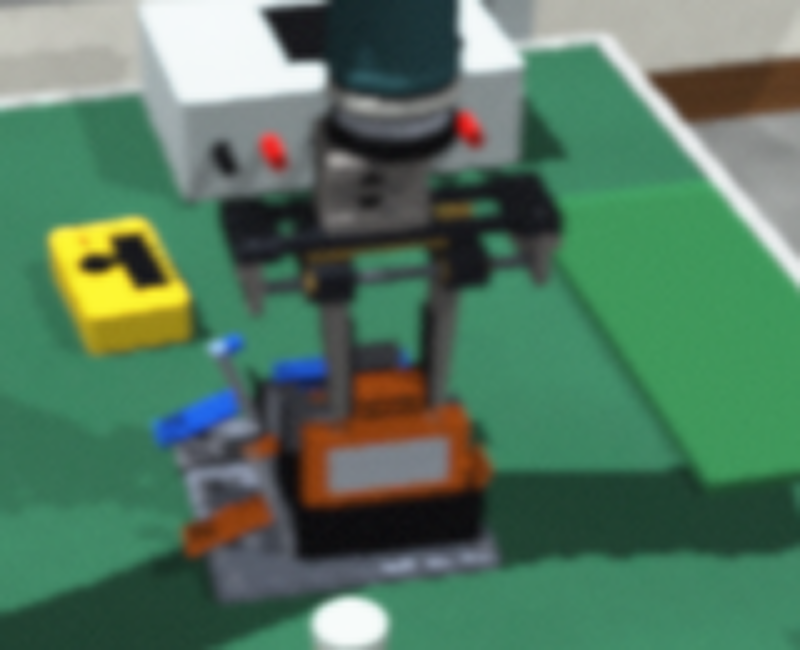

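The cassette is seated between the lips at (390,450), with its underside about 43 mm up and no side force. Pushing on.

```bash
python3 - <<'E'
from h import *
print(lower('orange',.110,.0965,step=.002,maxF=35,maxL=20)); print(env.sense()['t'])
p,d=snap('ins2','side',200,360,70,200,5)
E
```

```text
z 0.1100 act [-1.000e-01 -0.000e+00  1.099e+02] F [ 0.5 -0.1  0.5] M [-0.02  0.11 -0.01] w 0.0433
z 0.1080 act [  0.5  -0.  108.3] F [-0.3  0.6  4.3] M [-0.11  0.09 -0.  ] w 0.0435
z 0.1060 act [  0.7   0.  106.2] F [2.5 0.5 3.4] M [-0.1  -0.43 -0.01] w 0.0432
z 0.1040 act [ -0.8  -0.  103.5] F [0.1 0.9 1.2] M [-0.   -0.09 -0.04] w 0.0434
z 0.1020 act [-7.000e-01 -1.000e-01  1.013e+02] F [ 0.9  1.4 -3.2] M [-0.04 -0.26 -0.  ] w 0.0434
z 0.1000 act [-0.3 -0.  99.8] F [-0.2  0.2  0.4] M [-0.11  0.06 -0.02] w 0.0432
z 0.0980 act [-0.1 -0.  97.9] F [-0.5  0.5 -0.7] M [-0.1   0.08 -0.04] w 0.0438
z 0.0965 act [ 0.3 -0.  97. ] F [-2.  -0.2  4.6] M [-0.02  0.4   0.03] w 0.0430
True
25.4333
```

View pics/ins2.png

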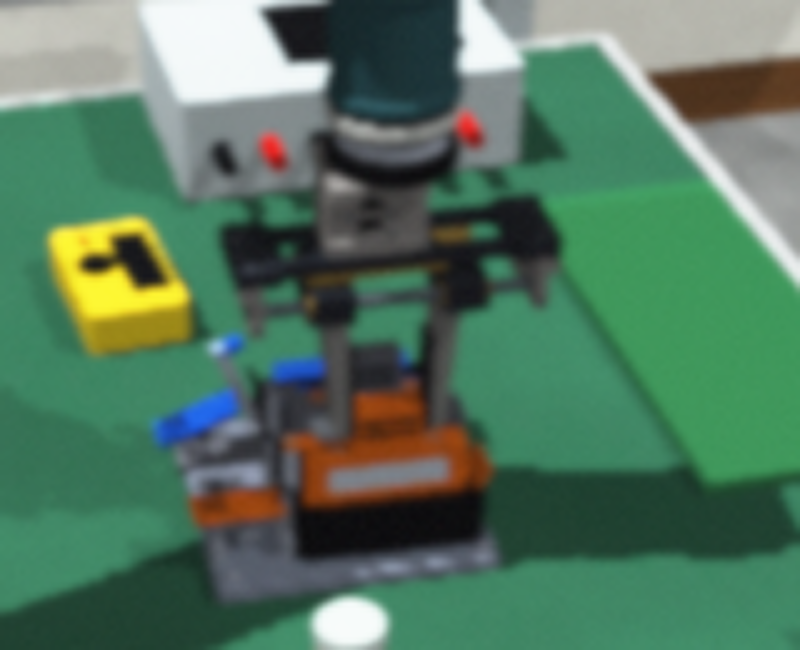

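The orange tab is level again at (238,508), so the latch snapped shut over the orange cassette. I'll lift 1.5 mm (within the nose play) so the fingertips clear the nose, then release, retreat and verify.

```bash
cat >> h.py <<'E'
def letgo(n,z=.0985):
    env.movel([*SL[n],z],rate=.03); effector.release(); print(st()); env.movel([*SL[n],.20],rate=.15); print(st())
def cassz(n,c='top'):
    p,W=cloud(c); T=toslot(W,n); M=masks(p)
    b=T[M[n]&(np.abs(T[...,0])<.04)&(np.abs(T[...,1])<.025)&(T[...,2]>.1)]
    print(c,n,'block',len(b),np.round(np.median(b[:,2]),4) if len(b) else None, cv2.minAreaRect(b[:,:2].astype(np.float32)*1000) if len(b)>4 else None)
E
python3 - <<'E'
from h import *
letgo('orange'); 
snap('rel','side',200,360,70,200,5); cassz('orange','side')
E
```

```text
t 26.57 pos [0.5732 0.0895 0.0985] F [-0.9 -0.7  0.5] w 0.0919
t 27.39 pos [0.5725 0.0896 0.1992] F [-0.2 -0.9 -0.8] w 0.0918
side orange block 103 0.1109 ((-3.2971248626708984, 0.13477611541748047), (41.82691192626953, 28.621971130371094), 2.479029893875122)
```

View pics/rel.png

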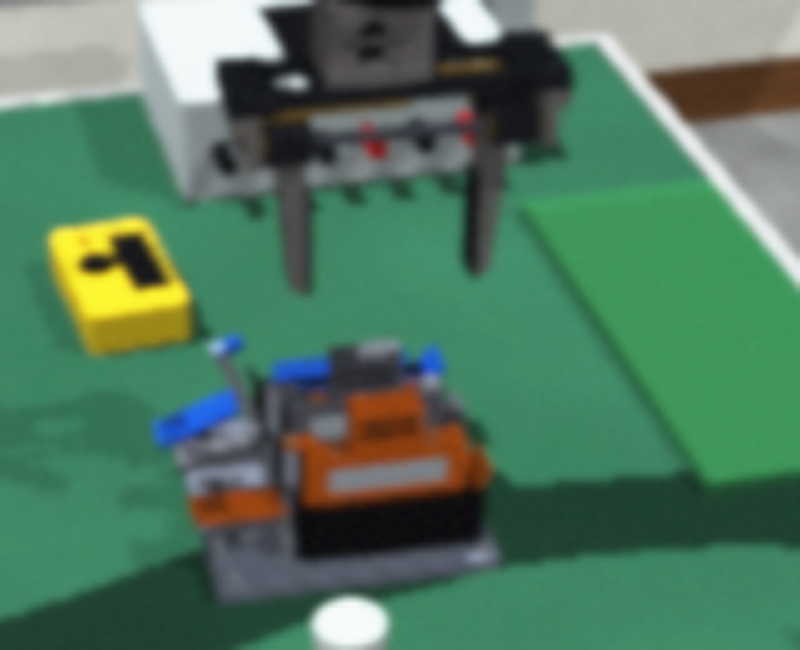

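The orange cassette is latched and free, block at (385,415) with its top measured at about 111 mm. Now the blue one.

```bash
python3 - <<'E'
from h import *
p,d=viewer.read_camera('top'); P,W=cloud('top',p,d); M=masks(p)
m=M['blue']&(np.abs(W[...,0]-.451)<.08)&(np.abs(W[...,1]+.28)<.07)&(W[...,2]>.02); print(cv2.minAreaRect(W[m][:,:2].astype(np.float32)*1000))
pick('blue')
snap('lb','side',150,370,60,225,3.6)
E
```

```text
((451.45941162109375, -279.7871398925781), (21.395822525024414, 99.50269317626953), 57.62816619873047)
t 29.82 pos [ 0.4516 -0.2811  0.0696] F [-0.9 -0.4 -0.1] w 0.0920
grasp t 30.61 pos [ 0.4512 -0.2808  0.069 ] F [-0.2 -0.5 -1. ] w 0.0436
lift t 31.42 pos [ 0.4505 -0.2799  0.199 ] F [-0.2  0.5 -1. ] w 0.0435
```

View pics/lb.png

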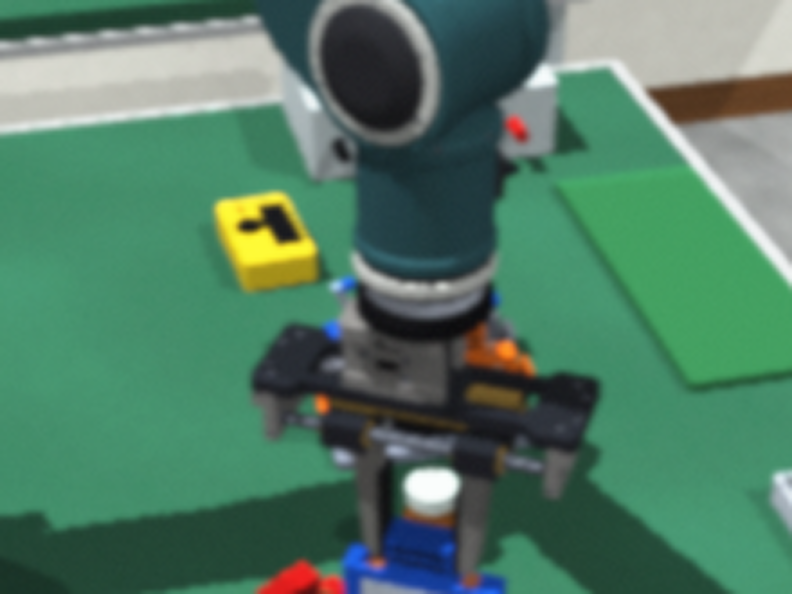

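The blue cassette is held by its block at (425,545), width 43.6 mm. Taking it high over to the blue slot.

```bash
python3 - <<'E'
from h import *
env.movel([.4511,-.2807,.235],rate=.2)
env.reach([*inslot('orange',0,-.10),.235],R(YS)); 
env.movel([*SL['blue'],.225],rate=.2); env.movel([*SL['blue'],.150],rate=.15); env.pause(.2); print(st())
p,d=snap('bh','side',200,360,60,190,5)
P,W=cloud('side',p,d); T=toslot(W,'blue'); M=masks(p)
f=T[M['blue']&(np.abs(T[...,0])<.06)&(np.abs(T[...,1])<.03)&(T[...,2]>.1)&(T[...,2]<.13)]
print(len(f),np.percentile(f[:,1],[10,50,90]),np.percentile(f[:,0],[1,99]))
snap('bht','top',170,290,120,210,6)
E
```

```text
t 35.02 pos [0.5787 0.2094 0.1511] F [ 0.2  0.4 -1.8] w 0.0432
73 [-0.01214422 -0.00889079 -0.0036117 ] [-0.05126334  0.04599371]
```

View pics/bh.png

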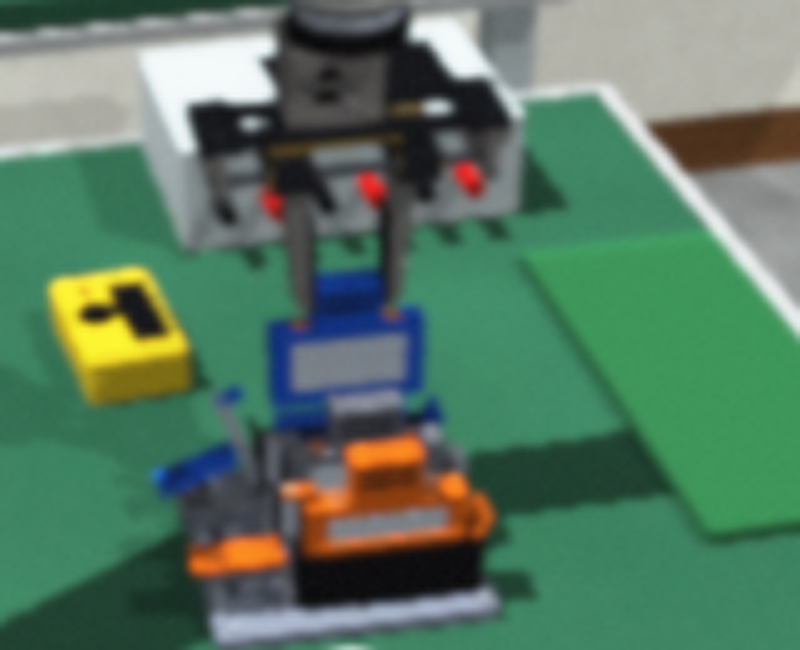

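View pics/bht.png

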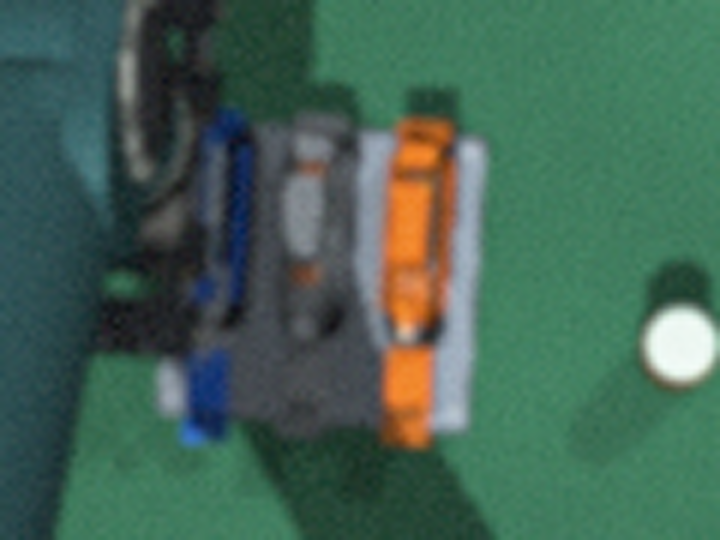

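The blue cassette hangs upright at (345,355) above the blue lips, the blue latch is leaned out (tab at (195,468)), and the orange one is latched. Lowering it as before.

```bash
python3 - <<'E'
from h import *
ok=lower('blue',.145,.112,step=.004,maxF=12,maxL=8)
if ok: ok=lower('blue',.110,.0965,step=.002,maxF=35,maxL=20)
print(ok,env.sense()['t'])
snap('bi','side',200,360,60,190,5)
E
```

```text
z 0.1450 act [ -0.3   0.  144.6] F [-0.4 -0.1  0.3] M [-0.08  0.11 -0.07] w 0.0434
z 0.1410 act [-2.000e-01 -1.000e-01  1.406e+02] F [0.1 1.2 0.2] M [-0.04  0.03 -0.02] w 0.0434
z 0.1370 act [ -0.2  -0.  136.7] F [-0.3 -0.1  0.7] M [-0.04  0.04 -0.04] w 0.0436
z 0.1330 act [-2.000e-01 -1.000e-01  1.327e+02] F [-0.1  0.8 -0.2] M [-0.07  0.05 -0.04] w 0.0433
z 0.1290 act [-2.000e-01 -1.000e-01  1.287e+02] F [-0.4 -0.2 -0.4] M [-0.08  0.1  -0.04] w 0.0433
z 0.1250 act [-2.000e-01 -1.000e-01  1.247e+02] F [ 1.   0.4 -0.4] M [-0.11  0.03 -0.04] w 0.0431
z 0.1210 act [ -0.2  -0.  120.7] F [ 0.1 -0.3  0.4] M [-0.09  0.02 -0.01] w 0.0435
z 0.1170 act [-2.000e-01 -1.000e-01  1.167e+02] F [-0.3  0.7  0.2] M [-0.09 -0.02 -0.04] w 0.0434
z 0.1130 act [ -0.2  -0.  112.7] F [0.5 1.1 0.4] M [-0.09  0.13  0.03] w 0.0434
z 0.1120 act [ -0.   0. 112.] F [-0.1  0.5  0.8] M [-0.06  0.   -0.01] w 0.0436
z 0.1100 act [-1.000e-01 -0.000e+00  1.099e+02] F [-0.9 -0.5 -0.4] M [-0.05  0.11 -0.  ] w 0.0436
z 0.1080 act [5.000e-01 1.000e-01 1.084e+02] F [0.5 0.3 2.4] M [-0.15  0.05  0.01] w 0.0432
z 0.1060 act [  0.6  -0.  106.2] F [ 2.1 -0.1  1.6] M [-0.1  -0.46 -0.01] w 0.0432
z 0.1040 act [-8.000e-01 -1.000e-01  1.034e+02] F [ 0.4 -0.6 -0.3] M [-0.09 -0.05  0.02] w 0.0432
z 0.1020 act [-8.000e-01 -1.000e-01  1.012e+02] F [-0.1 -1.  -4.4] M [-0.03 -0.27 -0.02] w 0.0434
z 0.1000 act [-0.3 -0.1 99.8] F [-0.   0.2 -1.2] M [-0.14  0.09  0.03] w 0.0431
z 0.0980 act [-0.1 -0.  97.9] F [-1.2 -0.4 -0.7] M [-0.09  0.06 -0.04] w 0.0433
z 0.0965 act [ 0.3  0.1 97. ] F [-0.2 -0.5  4. ] M [-0.11  0.39  0.  ] w 0.0434
True 39.625
```

View pics/bi.png

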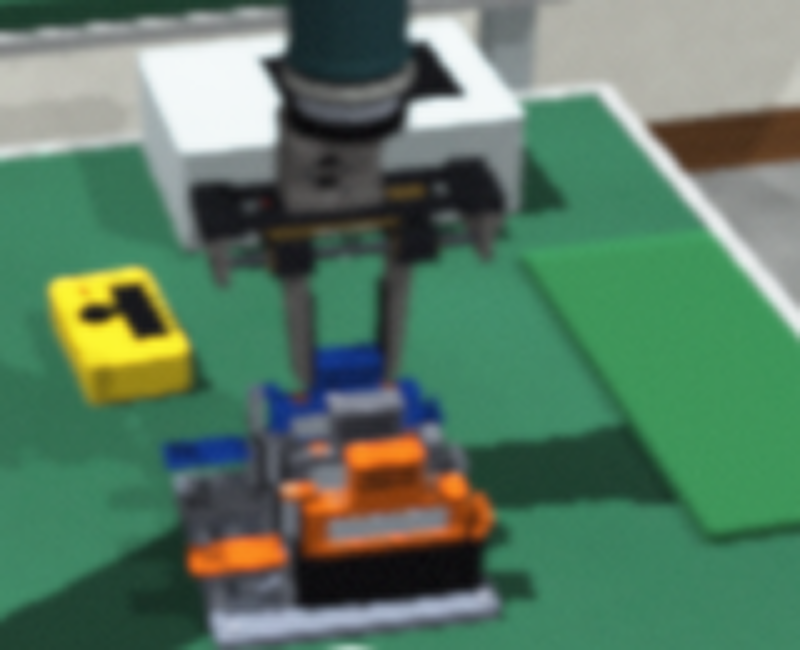

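The forces match the orange insertion, and the blue tab is level at (205,452), so the latch is shut. Releasing, retreating clear, and checking everything.

```bash
python3 - <<'E'
from h import *
letgo('blue')
env.movel([*SL['blue'],.25],rate=.2)
env.reach([.35,.33,.30],R(YS)); env.pause(.3); print(st())
p,d=snap('fin_s','side',180,400,80,245,3.6); pt,dt=snap('fin_t','top',130,440,110,260,2.58)
for c,pp,dd in [('side',p,d),('top',pt,dt)]:
    _,W=cloud(c,pp,dd); M=masks(pp)
    for n in ['orange','blue']:
        T=toslot(W,n)
        b=T[M[n]&(np.abs(T[...,0])<.035)&(np.abs(T[...,1])<.022)&(T[...,2]>.105)&(T[...,2]<.125)]
        if len(b)>4: print(c,n,len(b),'z',np.median(b[:,2]),cv2.minAreaRect(b[:,:2].astype(np.float32)*1000))
        t=T[M[n]&(T[...,0]<-.08)&(T[...,0]>-.14)&(np.abs(T[...,1])<.025)&(T[...,2]>.02)]
        if len(t)>4: 
            print('  tab',len(t),'z',np.round(np.median(t[:,2]),4),'slope',np.round(np.polyfit(t[:,0],t[:,2],1)[0],3))
for c in ['top','side']:
    for n in ['jar','wash_bottle','case','meter','cassette_grey_center','cassette_orange_center','cassette_blue_center']:
        r=tip_of(c,n); print(c,n,[(np.round(q['at'],4).tolist(),round(q['score'],2)) for q in r[:4]])
E
```

```text
t 40.76 pos [0.578  0.2092 0.0985] F [0.3 0.1 0.3] w 0.0919
t 41.58 pos [0.5773 0.2093 0.1992] F [0.2 0.3 0.2] w 0.0922
t 43.31 pos [0.3508 0.3294 0.2998] F [-0.1  0.9  0.5] w 0.0920
side orange 87 z 0.11162447688769528 ((-1.6673603057861328, -0.5862340927124023), (26.174074172973633, 43.39008331298828), 87.10737609863281)
  tab 81 z 0.0524 slope -0.022
side blue 72 z 0.11254862602348592 ((-2.821399688720703, -1.3491926193237305), (43.13542938232422, 25.51408576965332), 2.8193910121917725)
  tab 72 z 0.0521 slope 0.005
top orange 85 z 0.11311598045786808 ((-0.9943752288818359, 0.781682014465332), (44.60173797607422, 20.161664962768555), 0.68370521068573)
  tab 73 z 0.0533 slope -0.016
top blue 83 z 0.1139406317699867 ((-1.7165756225585938, -0.5748739242553711), (43.22767639160156, 20.761098861694336), 0.1582254320383072)
  tab 85 z 0.0534 slope -0.0
top jar [([0.5128, -0.0624, -0.0032], 0.41)]
top wash_bottle [([0.5977, -0.4448, -0.0019], 0.57)]
top case [([0.5333, -0.2006, 0.0017], 0.52)]
top meter [([0.4657, 0.4354, 0.0021], 0.58)]
top cassette_grey_center [([0.58, 0.1505, 0.071], 0.59)]
top cassette_orange_center [([0.5683, 0.0895, 0.0697], 0.63), ([0.5752, 0.0952, 0.0028], 0.54)]
top cassette_blue_center [([0.3194, -0.3106, 0.0429], 0.63), ([0.3849, -0.1618, 0.0471], 0.6), ([0.5786, 0.2096, 0.0689], 0.59), ([0.4793, -0.4218, 0.0415], 0.52)]
side jar [([0.5114, -0.0629, -0.0014], 0.86), ([0.472, 0.2164, 0.0565], 0.67)]
side wash_bottle [([0.6032, -0.4438, -0.0012], 0.81)]
side case [([0.5252, -0.2098, 0.0], 0.69)]
side meter [([0.461, 0.4309, -0.0034], 0.94), ([0.4609, 0.0974, 0.0529], 0.75), ([0.5767, 0.0922, -0.0002], 0.21)]
side cassette_grey_center [([0.5791, 0.1514, 0.0715], 0.59)]
side cassette_orange_center [([0.5721, 0.0953, 0.074], 0.89)]
side cassette_blue_center [([0.5769, 0.1479, 0.0718], 0.64), ([0.3828, -0.1583, 0.0414], 0.59), ([0.4802, -0.4156, 0.0431], 0.56), ([0.3185, -0.309, 0.0469], 0.56)]
```

View pics/fin_s.png

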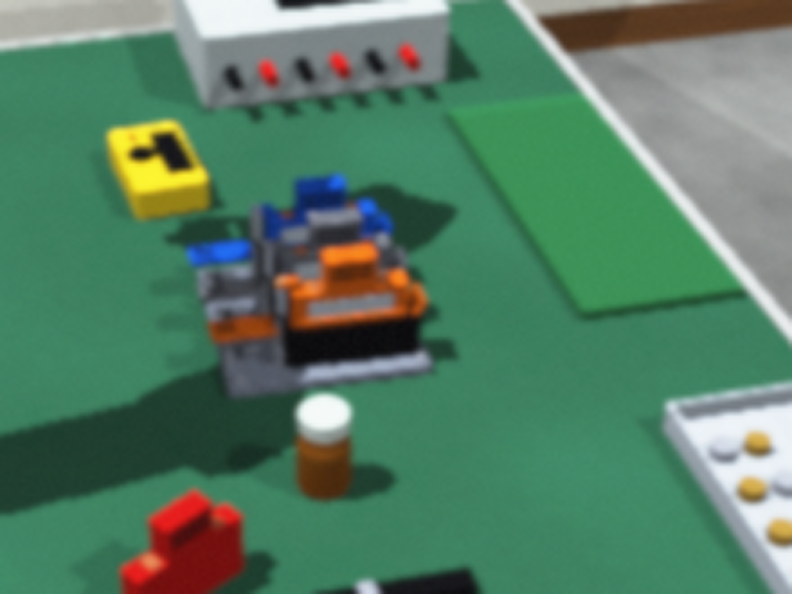

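View pics/fin_t.png

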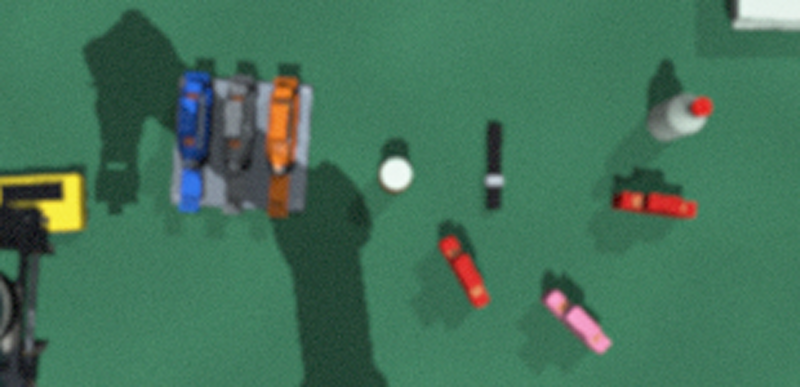

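Both views show the blue cassette (top view (195,120)) and the orange one (283,120) seated in their own slots. Their tabs are level at 52–53 mm, block tops are at 112–114 mm, and the other objects are in place. The gripper is open and clear, so I'm handing in.

```bash
python3 - <<'E'
from station import *
workorder.finish_job(); print(env.sense()['t'])
E
```

```text
the job is handed in; nothing more can be done
the job is handed in; nothing more can be done
```

Both loose cassettes are latched in the slots of their own colour, and I handed the job in at about 44–45 s of the 72 s allowed; no verdict is reported. I pressed both latches open first. Then I gripped each cassette by the ends of its block, pushed it home until the latch snapped shut, released it and moved the arm clear.

- **Seating:** Block tops measured 111.6–113.9 mm against 113 mm when seated. They were within about 3 mm of slot centre along the pocket and about 1.5 mm across it.
- **Latches:** Both tabs were level at 52–53 mm, which is the shut height.
- **Left alone:** The grey cassette, jar, bottle, case and meter were found within about 5 mm of their starting positions, which is within the networks' error.
- **Gripper:** It was open and clear of everything, with wrist force about zero.

**Checks that disagreed:** The two cameras differ by 1–3 mm. In the final side view the network did not report the blue cassette in its slot and listed the grey and red/pink ones instead. The final top view and the depth readings from both cameras show blue in its slot.

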